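# Throw a guarded slide switch with the bent rod

## Robot

A 7-joint arm with a two-finger parallel gripper is mounted at the origin on a cart in front of the work surface, level with it; the furniture and walls round the work are solid. World frame = base frame: x ahead of the robot, y to its left, z up, the work surface at z = 0. Lengths are in m, angles in rad, forces in N, time in s.
With the tool pointing down it reaches from about 0.4 to 0.75 m from the base axis. Payload 19.5 kg.
Tool frame: the origin (TCP) lies midway between the tips of the shut fingers; the grasp point (between the pads) lies 19 mm behind it; z points along the fingers, y is the line along which they close (so a half turn about z gives the same grasp; the last joint's range is limited). The gripper opens to 85 mm and grips with 20 to 120 N. Pads are 22 mm wide; open, the fingers measure 114 mm over their backs; the gripper's body (76 mm by 85 mm) begins 54 mm behind the grasp point. The pads swing forward as they close: fully open they stand 13 mm farther back than shut.
Start: joints at [-1.233, 0.707, -0.028, 1.485, 0.022, 0.951, -0.075], TCP at [0.213, 0.534, 0.231] pointing down, gripper open.
Joint ranges: [-2.71, 2.71], [-0.32, 2.16], [-1.57, 1.52], [0, 2.45], [-1.46, 4.6], [0, 2.02], [-2.83, 2.83]. Speed limits (rad/s): [1.89, 1.89, 2.57, 2.57, 3.01, 3.01, 3.01].

## Interface

Orientations are given as a 3x3 rotation matrix whose columns are the frame's x, y, z axes.
In Python, from rig import arm gives the robot as it stands. Calls block until the motion is done:
- arm.movep(position, orientation): joint-space move of the TCP to a pose.
- arm.move_linear(position, frame=None, max_speed=0.15): straight line of the TCP; frame=None keeps the orientation; max_speed is the mean speed in m/s.
- arm.move_j(angles): joint-space move.
- arm.move_gripper(opening, grasp_force=None): finger opening in m; grasp_force is the grip in N (None keeps the last); returns when the fingers have stopped.
- arm.pause(seconds).
- arm.ik(position, orientation): joint angles nearest the present ones, or None.
- arm.capture(name): name is "scene" or "top"; returns a dict with "frame" (384x512x3 uint8, red, green, blue), "fx", "fy", "cx", "cy" (pixels), "dist" ([k1, k2, p1, p2, k3] as OpenCV has them; the pictures are not rectified), "xyz" and "attitude" of the camera in the world. Camera axes: x right, y down, z forward; pixel columns grow to the right and rows downward; lengths in m; the calibration is good to about 2 mm. A picture is of the moment at which its call begins. There is no depth.
A pose or a line that the arm cannot do raises arm.IKError and nothing moves.
- arm.sign_off(): hands the job in; it is judged then, once.
Readings, each from a call of its own:
- arm.read_clock(): time.
- arm.read_q(): joint angles.
- arm.read_joint_velocities(): joint speeds.
- arm.read_joint_torque(): joint torques, N m.
- arm.read_position(): TCP position.
- arm.read_tcp_rot(): TCP orientation.
- arm.read_force(): force on the tool from outside, world axes, zero at the start.
- arm.read_torque(): the same for the moment, N m.
- arm.read_finger_gap(): finger opening in m.
- arm.read_grasp_force(): force on a finger pad.
Only numpy, scipy, OpenCV 4.12 (cv2) and the standard library are available. Lean on these libraries where they do the work, as an engineer would, in place of code of your own. Each camera call takes 0.05 s, during which the arm holds its last target. There are 200 camera calls.

## Task

Take the bent rod from its rack, reach over the guard plate with it and, with the rod alone, draw the slide lever behind the guard towards the guard, gently, until it is fully home; keep it lightly pressed against its stop for about a second so that the contacts seat. Then lay the rod back in its rack the way it was, leave the lever home, and do not knock the guard or shift the other things.

Things in the scene. Friction and masses are not known exactly. Their poses are not given: they have to be found in the camera images.
- unit: grey guarded switch unit, fixed, 156 x 150 x 220 mm. Origin under its middle at bench height; x points from guard to housing (away from the robot), z up. In its pocket, between the guard in front and a tall housing (front face at x = +53 mm, top at 220 mm), sits a slide switch 64 x 58 mm, its top at z = 28 mm. Side cheeks, 4 mm thick, at y = -75 and +75 mm, up to z = 90 mm.
- guard_top (a point): middle of the top edge of the unit's upright guard plate, 6 mm thick and 150 mm wide: at (-48, 0, 110) mm in the unit's frame; same axes as the unit
- pocket (a point): point behind the lever at (38, 0, 45) mm in the unit's frame, same axes: the rod's tip lowered straight down to here always passes behind the lever and stands level with it. The switch is screwed down through slotted holes, so it (and the lever) sits up to 11 mm fore or aft and up to 5 mm sideways of the unit's middle, by an amount that is not reported and must be felt or seen.
- lever (a joint): slide lever, in m: upright black paddle 10 mm thick (x), 36 wide (y), from z = 36 to 62 mm in the unit's frame. Slides along unit x; 0 = housing end, 0.034 = home at the guard end, against its stop. Its centre is at unit x = 9 mm - value + the switch's unknown offset. Starts at 0 to 0.012; friction 1.5 N, stays where left. 3 to 9 N against the stop seats it, over 12 N damages it.
- rod_grip (a point): centre of the flat-sided grey grip of the bent steel rod: 56 mm long (x), 16 wide (y, grasp across), 24 high (z). The rod, 10 mm thick, runs along the grip's x axis from x = -85 to +105 mm and there bends straight down for 98 mm. 0.12 kg, loose, at first lying in its rack with the leg hanging down.
- rod_tip (a point): centre of the ball (14 mm across) at the lower end of the rod's bent leg: at (105, 0, -98) mm from point rod_grip, in the rod's axes.
- rack_cradle (a point): where the rod's grip centre belongs in the fixed steel rack, 125 mm above the bench (the rod starts up to 8 mm along from it); x along the lying rod, towards its bent leg. Two upright posts stand 60 mm before and behind this point, each with an open V notch, 36 mm wide at its mouth and 18 mm deep, that centres the rod.
- tape_roll: roll of tape lying flat, 64 mm across, 18 mm high, bystander; origin at the centre of its underside
- relay: clear-cased relay, 21 x 27 x 34 mm, bystander; origin at the centre of its underside
- transformer: small transformer, 41 x 47 x 47 mm, bystander; origin at the centre of its underside

How it is judged:
By the outcome, as a careful person would: the job done as asked, in the order asked, and still so for the second after the job is handed in, with the robot touching nothing.
It also fails if it takes over 58 s, if anything falls off the work surface, if the arm or the gripper's body presses on something with over 40 N, if the wrist force passes 120 N, or if a joint passes its speed limit or range.

## Working session

There is one attempt and no reset: what is moved stays moved. The work goes in short steps, each a Python script; the robot and the scene stay as the last script left them, time stands still between calls to the robot, and variables do not carry over. Pictures are saved under pics/ and viewed, at most 10 in all, crops included, and the job is handed in when it is done.

```bash
ls; mkdir -p pics; python3 - <<'E'
from rig import arm
import cv2,pickle
for n in("scene","top"):
    c=arm.capture(n); pickle.dump(c,open(n+".pkl","wb")); cv2.imwrite(f"pics/{n}0.png",c["frame"][:,:,::-1])
    print(n,{k:(v.tolist() if hasattr(v,'tolist') else v) for k,v in c.items() if k!="frame"})
print(arm.read_clock(),arm.read_finger_gap(),arm.read_tcp_rot())
E
```

```text
pics
scene {'fx': 464.94947813045735, 'fy': 464.94947813045735, 'cx': 258.52303902635225, 'cy': 191.16592899858745, 'dist': [-0.16893089944653775, 0.0, 0.0, 0.0, 0.0], 'xyz': [0.03425899199489758, -0.47994052401297593, 0.8688039168290957], 'attitude': [[0.8013944607266106, -0.4129393006358241, 0.4327216799596494], [-0.5980120884931736, -0.5678864180851662, 0.5655851467024506], [0.01218442993076094, -0.712029599205536, -0.7020437233694679]]}
top {'fx': 395.37413579345815, 'fy': 395.37413579345815, 'cx': 257.85577640192054, 'cy': 190.2143789547599, 'dist': [-0.11785246778271569, 0.0, 0.0, 0.0, 0.0], 'xyz': [0.3674160363521289, 0.14452325609520816, 0.9728926898143372], 'attitude': [[-0.0005498290225134125, -0.983996859654025, 0.17818495413211255], [-0.999999567524526, 0.0006746852049097254, 0.0006401176727627651], [-0.0007500925320980595, -0.17818452511621574, -0.9839968050610233]]}
0.1 0.08528160883610164 [[-9.28724275e-01  3.70770952e-01 -3.50250118e-04]
 [ 3.70771117e-01  9.28723826e-01 -9.13597137e-04]
 [-1.34496505e-05 -9.78342466e-04 -9.99999521e-01]]
```

View pics/scene0.png

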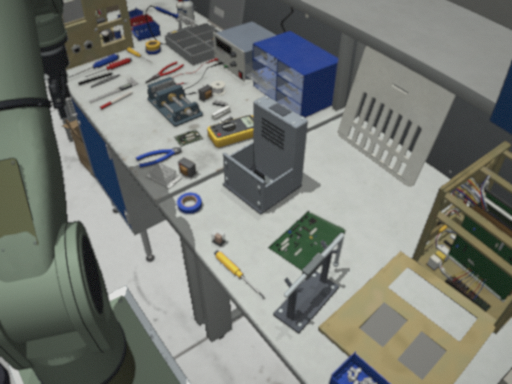

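View pics/top0.png

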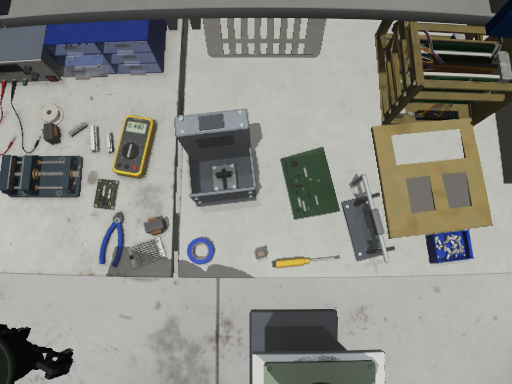

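The scene view shows the unit at about (265,160) and the rack with the rod at (315,280). In the top view the unit is at (220,160), the lever pocket at (224,177) and the rack and rod at (368,220). I'll zoom in on these.

```bash
cat > h.py <<'E'
import cv2,pickle,numpy as np
def ray(c,uv):
    K=np.array([[c["fx"],0,c["cx"]],[0,c["fy"],c["cy"]],[0,0,1]]);
    p=cv2.undistortPoints(np.array([[uv]],float),K,np.array(c["dist"]))[0,0]
    return np.array(c["xyz"]),np.array(c["attitude"])@[p[0],p[1],1]
def onz(c,uv,z):
    o,d=ray(c,uv); return o+d*(z-o[2])/d[2]
def proj(c,P):
    R=np.array(c["attitude"]);K=np.array([[c["fx"],0,c["cx"]],[0,c["fy"],c["cy"]],[0,0,1]])
    p=(np.atleast_2d(P)-c["xyz"])@R
    return cv2.projectPoints(p,np.zeros(3),np.zeros(3),K,np.array(c["dist"]))[0][:,0]
def crop(c,u,v,w,h,s):
    return cv2.resize(np.ascontiguousarray(c["frame"][v:v+h,u:u+w,::-1]),None,fx=s,fy=s,interpolation=cv2.INTER_CUBIC)
E
python3 - <<'E'
from h import *
t=pickle.load(open("top.pkl","rb"));s=pickle.load(open("scene.pkl","rb"))
a=np.vstack([crop(t,168,100,100,115,5)[:575]]); b=crop(t,330,165,75,115,4)
b=cv2.copyMakeBorder(b,0,575-460,0,0,cv2.BORDER_CONSTANT)
cv2.imwrite("pics/z1.png",np.hstack([a,b[:,:300]]))
a=crop(s,215,90,100,125,4); b=crop(s,265,225,95,110,4); b=cv2.copyMakeBorder(b,0,60,0,0,cv2.BORDER_CONSTANT)
cv2.imwrite("pics/z2.png",np.hstack([a,b]))
E
```

```text
(no output)
```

View pics/z1.png

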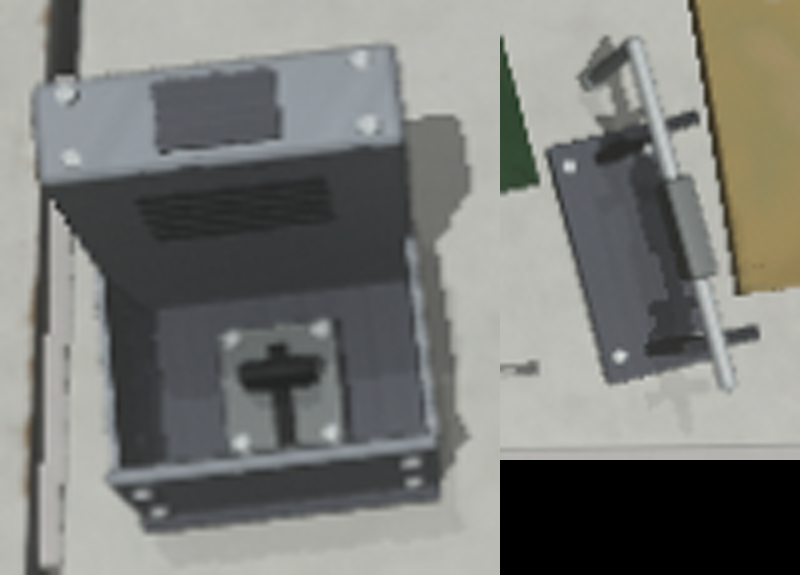

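View pics/z2.png

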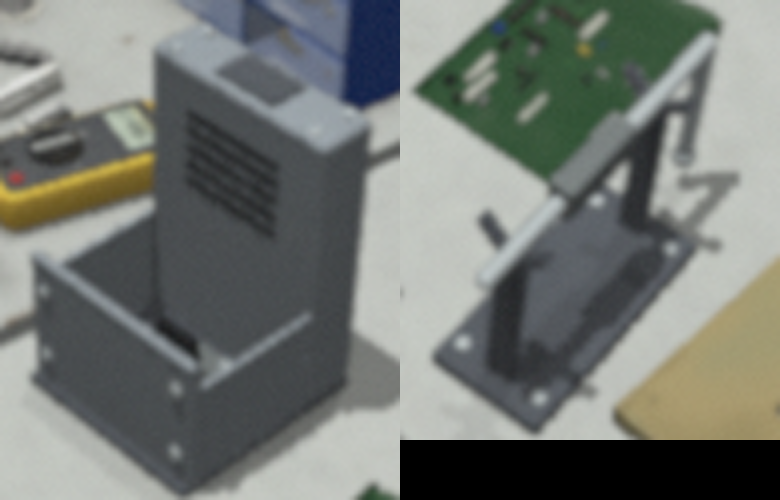

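Top crop: the guard's front top corners are at (107,480) and (437,440). The housing top corners are (44,185), (405,138), (392,46) and (35,90), and the black lever is at about (280,372). On the rod, the bend is at (635,42), the tail at (729,386) and the grip centre at (690,228). The scene crop shows the same guard corners at (36,258) and (205,383), and the rod bend and tail at (712,42) and (487,278).

```bash
python3 - <<'E'
from h import *
np.set_printoptions(precision=4,suppress=True)
t=pickle.load(open("top.pkl","rb"));s=pickle.load(open("scene.pkl","rb"))
A=lambda x,y:(168+(x-2)/5,100+(y-2)/5)
B=lambda x,y:(330+(x-501.5)/4,165+(y-1.5)/4)
S=lambda x,y:(215+(x-1.5)/4,90+(y-1.5)/4)
S2=lambda x,y:(265+(x-401.5)/4,225+(y-1.5)/4)
def p(n,P): print(n,P)
for n,z,f in(("gTL",.11,(107,480)),("gTR",.11,(437,440)),("hFL",.22,(44,185)),("hFR",.22,(405,138)),("hBR",.22,(392,46)),("hBL",.22,(35,90))): p(n,onz(t,A(*f),z))
for n,z,f in(("s gTL",.11,(36,258)),("s gTR",.11,(205,383)),("s hFL",.22,(157,45)),("s hFR",.22,(318,150)),("s hBR",.22,(368,122))): p(n,onz(s,S(*f),z))
for n,z,f in(("lev L",.062,(240,380)),("lev R",.062,(320,372)),("switch LB",.028,(222,333)),("sw RB",.028,(338,320)),("sw LF",.028,(222,455)),("sw RF",.028,(345,440))): p(n,onz(t,A(*f),z))
for n,z,f in(("bend",.127,(635,42)),("tail",.127,(729,386)),("grip",.137,(690,228)),("g1",.137,(678.5,179)),("g2",.137,(701.5,276))): p(n,onz(t,B(*f),z))
for n,z,f in(("s bend",.127,(708,42)),("s tail",.127,(487,278)),("s grip",.137,(590,157)),("sball",.027,(682,155))): p(n,onz(s,S2(*f),z))
# posts: plate screws
for f in((570,166),(620,356)): p("screw",onz(t,B(*f),.003))
E
```

```text
gTL [0.5116 0.298  0.11  ]
gTR [0.5296 0.1514 0.11  ]
hFL [0.6128 0.3078 0.22  ]
hFR [0.6318 0.1634 0.22  ]
hBR [0.671  0.1689 0.22  ]
hBL [0.6531 0.3133 0.22  ]
s gTL [0.5104 0.2903 0.11  ]
s gTR [0.5276 0.1368 0.11  ]
s hFL [0.6167 0.3067 0.22  ]
s hFR [0.628  0.1641 0.22  ]
s hBR [0.6702 0.1681 0.22  ]
lev L [0.5675 0.2449 0.062 ]
lev R [0.5713 0.2071 0.062 ]
switch LB [0.5987 0.258  0.028 ]
sw RB [0.6051 0.2009 0.028 ]
sw LF [0.5376 0.2567 0.028 ]
sw RF [0.545  0.1968 0.028 ]
bend [ 0.5543 -0.088   0.127 ]
tail [ 0.3662 -0.131   0.127 ]
grip [ 0.4502 -0.1104  0.137 ]
g1 [ 0.4767 -0.1054  0.137 ]
g2 [ 0.4245 -0.1155  0.137 ]
s bend [ 0.5538 -0.0897  0.127 ]
s tail [ 0.3695 -0.1329  0.127 ]
s grip [ 0.4491 -0.1136  0.137 ]
sball [ 0.5541 -0.0887  0.027 ]
screw [ 0.5026 -0.0771  0.003 ]
screw [ 0.3851 -0.1039  0.003 ]
```

```bash
cat >> h.py <<'E'
UC=np.array([.5705,.230]);UY=.126; RG=np.array([.4500,-.1115]);RY=.227
def fr(c,yaw,P):
    P=np.atleast_2d(np.array(P,float));k,s=np.cos(yaw),np.sin(yaw)
    return np.c_[c[0]+k*P[:,0]-s*P[:,1],c[1]+s*P[:,0]+k*P[:,1],P[:,2]]
def tool(yaw):
    k,s=np.cos(yaw),np.sin(yaw); return np.array([[-k,-s,0],[-s,k,0],[0,0,-1.]])
def draw(im,c,u,v,s,P,col=(0,0,255)):
    for q in proj(c,P): cv2.drawMarker(im,tuple(int(x) for x in (q-[u,v])*s+s/2),col,cv2.MARKER_CROSS,9,1)
E
python3 - <<'E'
from h import *
t=pickle.load(open("top.pkl","rb"));s=pickle.load(open("scene.pkl","rb"))
U=fr(UC,UY,[[-.051,.075,.11],[-.051,-.075,.11],[-.045,.075,.11],[-.045,-.075,.11],[.053,.075,.22],[.053,-.075,.22],[.078,.075,.22],[.078,-.075,.22],[-.051,.075,0],[-.051,-.075,0]])
L=fr(UC,UY,[[a,b,.062] for a in(-.006,.004) for b in(.016,-.020)]+[[a,b,.028] for a in(-.032,.032) for b in(.027,-.031)])
G=fr(RG,RY,[[a,b,.137] for a in(-.028,.028) for b in(.008,-.008)]+[[.105,0,.13],[-.085,0,.13],[.105,0,.027]])
N=fr(RG,RY,[[a,b,.137] for a in(-.06,.06) for b in(.018,-.018)])
ims=[]
for c,a in((t,[(168,100,100,120),(330,165,75,120)]),(s,[(215,90,100,125),(265,225,95,120)])):
    r=[]
    for w in a:
        k=4; im=crop(c,*w,k); draw(im,c,w[0],w[1],k,U);draw(im,c,w[0],w[1],k,L,(0,255,255));draw(im,c,w[0],w[1],k,G,(0,255,0));draw(im,c,w[0],w[1],k,N,(255,0,255))
        r.append(cv2.copyMakeBorder(im,0,500-im.shape[0],0,0,cv2.BORDER_CONSTANT))
    ims.append(np.hstack(r))
cv2.imwrite("pics/o1.png",ims[0]);cv2.imwrite("pics/o2.png",ims[1])
E
```

```text
(no output)
```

View pics/o1.png

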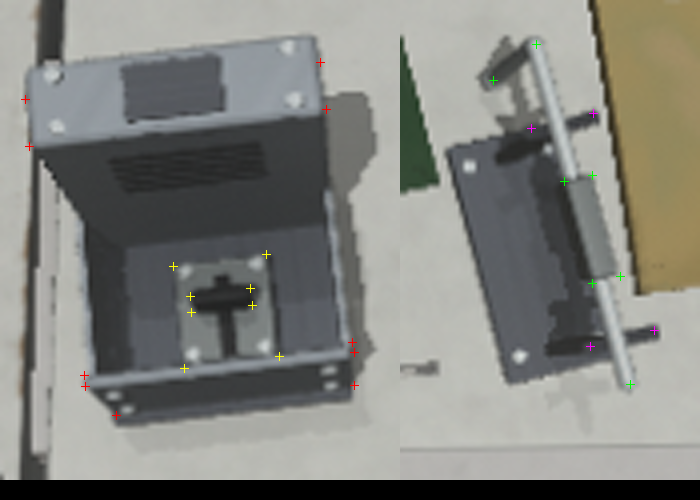

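View pics/o2.png

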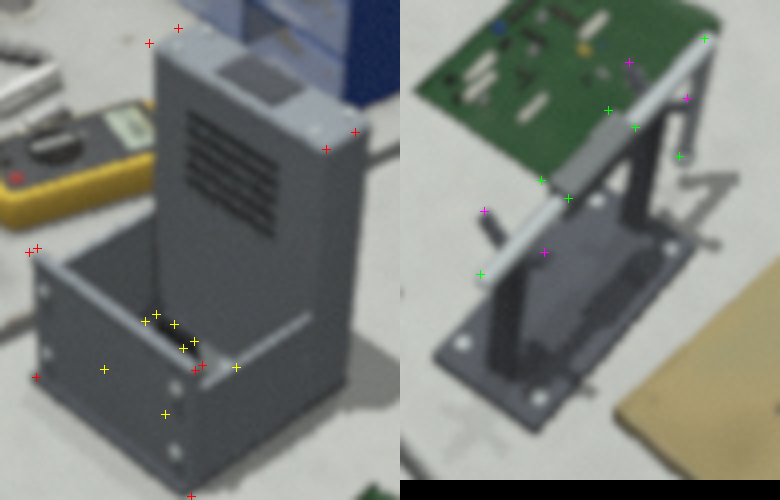

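The projected outlines match both views to about 2–3 mm, and the rack's notch tips put the cradle within about 2 mm of the current grip position. The lever centre is at about unit (-1,-2). Next is the grasp.

```bash
cat >> h.py <<'E'
UC=np.array([.5705,.2292]); RG=np.array([.4500,-.1118])
def tcp_for_tip(x,y,z):  # tip in unit frame -> TCP (rod grasped at grip centre)
    return fr(UC,UY,[[x-.105,y,z+.098-.019]])[0]
E
python3 - <<'E'
from h import *
from rig import arm
R=tool(RY);U=tool(UY)
for p,r in(((*RG,.22),R),((*RG,.106),R),((*RG,.26),R),(tcp_for_tip(-.02,0,.19),U),(tcp_for_tip(.03,0,.19),U),(tcp_for_tip(.03,0,.047),U),(tcp_for_tip(-.03,0,.047),U)):
    print(np.round(p,3),arm.ik(p,r))
arm.move_gripper(.055,60)
arm.movep((*RG,.20),R); print(arm.read_clock())
arm.move_linear((*RG,.106),R,max_speed=.12)
arm.move_gripper(0,120)
print(arm.read_clock(),arm.read_finger_gap(),arm.read_grasp_force(),arm.read_force(),arm.read_torque(),arm.read_position())
E
```

```text
[ 0.45  -0.112  0.22 ] [ 0.39187999  0.57931006 -0.36697503  1.88323917  0.29810877  0.7325254
  1.65386464]
[ 0.45  -0.112  0.106] [ 0.37798064  0.78479651 -0.36118543  2.01324326  0.61125284  0.45020391
  1.35173442]
[ 0.45  -0.112  0.26 ] [ 0.34230456  0.51295709 -0.27691899  1.81960826  0.18219958  0.8337798
  1.7741442 ]
[0.446 0.213 0.269] [-0.37845476  0.54465872 -0.22737855  1.70361252  0.14846368  0.91017343
  1.03144834]
[0.496 0.22  0.269] [-0.35189558  0.61912507 -0.23211395  1.53933133  0.15914129  1.00171317
  1.06845543]
[0.496 0.22  0.126] [-0.35913299  0.81127499 -0.22089973  1.72358257  0.27055579  0.63663923
  0.96481819]
[0.437 0.212 0.126] [-0.40737495  0.75149772 -0.19766151  1.92555761  0.28797715  0.49163353
  0.88869213]
2.95
4.3333 0.01404143029567728 116.92609906196594 [-0.51052317 -3.45410172  7.8633355 ] [-0.53555726  0.07151746  0.0552625 ] [ 0.45024106 -0.11219961  0.10645671]
```

```bash
python3 - <<'E'
from h import *
from rig import arm
R=tool(RY);U=tool(UY)
arm.move_linear((*RG,.255),R,max_speed=.12)
arm.movep(tcp_for_tip(-.02,0,.18),U)
arm.pause(.3)
print(arm.read_clock(),arm.read_finger_gap(),arm.read_force(),arm.read_torque(),arm.read_position()-tcp_for_tip(-.02,0,.18))
G=arm.read_position()
k=[]
for n in("top","scene"):
    c=arm.capture(n); pickle.dump(c,open(n+"1.pkl","wb"))
    g=lambda p:fr(G[:2],UY,[[p[0],p[1],p[2]+G[2]+.019]])
    w=(170,110,100,120) if n=="top" else (190,60,130,160)
    s=5 if n=="top" else 3.5
    im=crop(c,*w,s); draw(im,c,w[0],w[1],s,g((.105,0,-.098)));draw(im,c,w[0],w[1],s,g((.105,0,0)),(0,255,0));draw(im,c,w[0],w[1],s,g((-.085,0,0)),(0,255,0))
    k.append(cv2.copyMakeBorder(im,0,600-im.shape[0],0,0,cv2.BORDER_CONSTANT)[:, :455])
cv2.imwrite("pics/g1.png",np.hstack(k)[:, :800])
E
```

```text
7.2583 0.014064032082753213 [ 0.07413277 -0.88548797 -1.14908035] [-0.02532968  0.09928809  0.00740595] [ 2.20423257e-04 -5.07683831e-04  2.99846135e-06]
```

View pics/g1.png

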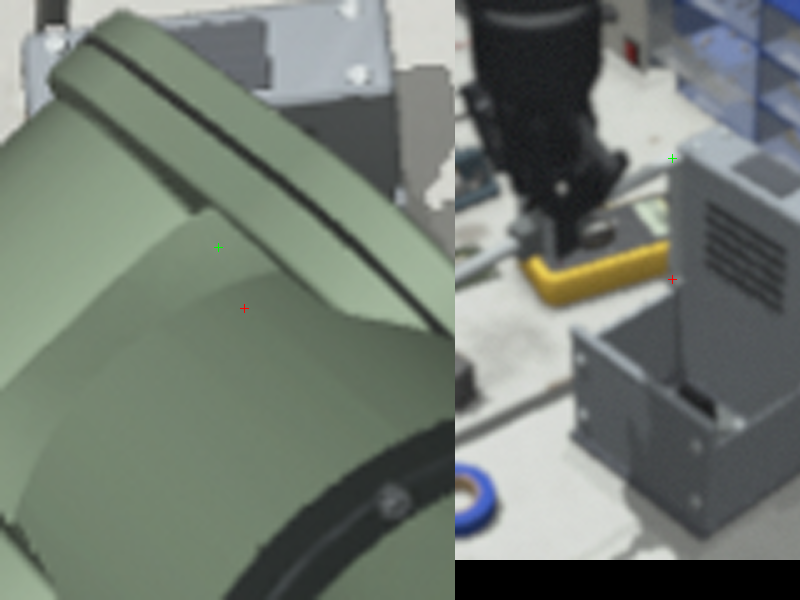

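The rod is held as modelled, with the bend at about (678,158) on the marker and the tip at about (677,284). I'll lower it behind the lever with force checks.

```bash
python3 - <<'E'
from h import *
from rig import arm
U=tool(UY)
arm.move_linear(tcp_for_tip(.031,-.002,.18),U,max_speed=.12)
arm.pause(.2); f0=arm.read_force(); print(f0,arm.read_torque())
arm.move_linear(tcp_for_tip(.031,-.002,.08),U,max_speed=.1); print(arm.read_force()-f0)
for z in(.07,.06,.05,.046):
    arm.move_linear(tcp_for_tip(.031,-.002,z),max_speed=.04); d=arm.read_force()-f0; print(z,d)
    if np.linalg.norm(d)>3: break
arm.pause(.3); f0=arm.read_force(); print(f0,arm.read_torque(),arm.read_clock())
np.save("f0.npy",f0)
E
```

```text
[-0.216953   -0.44149241 -1.53669592] [-0.01566026  0.01966722 -0.0213381 ]
[0.91571664 0.25113217 0.97153643]
0.07 [-0.30514834  1.06243981  0.77979237]
0.06 [-0.64363499  0.28010652 -0.27549641]
0.05 [-0.37096038 -0.27783024  0.26296495]
0.046 [ 0.47960902  0.79884221 -0.29093909]
[-0.66359451  0.67556643 -1.72874451] [ 0.02033589 -0.01340645 -0.03172399] 11.0333
```

```bash
cat >> h.py <<'E'
from rig import arm
def fx(n=6,dt=.02):
    v=[]
    for _ in range(n): arm.pause(dt); v.append(arm.read_force())
    f=np.mean(v,0); return float(f[:2]@[np.cos(UY),np.sin(UY)])
E
python3 - <<'E'
from h import *
b=fx(12); np.save("b.npy",b); x=.031; print("base",b); log=[]
while x>-.030:
    x-=.002 if x>.001 else .0007
    arm.move_linear(tcp_for_tip(x,-.002,.046),max_speed=.02)
    f=fx(4,.015)-b; log.append((round(x*1e3,1),round(f,1)))
    if f>3.3: break
    if arm.read_clock()>30: break
print(log,arm.read_clock(),arm.read_position()-tcp_for_tip(x,-.002,.046)); np.save("x.npy",x)
E
```

```text
base -0.07544375672652374
[(29.0, 0.2), (27.0, 0.1), (25.0, -0.4), (23.0, -0.2), (21.0, 0.4), (19.0, 0.0), (17.0, -0.2), (15.0, 0.1), (13.0, 0.7), (11.0, 0.3), (9.0, 0.2), (7.0, 0.5), (5.0, 0.3), (3.0, 0.0), (1.0, 0.8), (0.3, 1.2), (-0.4, 1.2), (-1.1, 1.0), (-1.8, 0.7), (-2.5, 1.0), (-3.2, 0.9), (-3.9, 1.2), (-4.6, 1.6), (-5.3, 1.4), (-6.0, 1.2), (-6.7, 0.9), (-7.4, 1.3), (-8.1, 1.0), (-8.8, 1.4), (-9.5, 1.3), (-10.2, 0.8), (-10.9, 1.2), (-11.6, 1.1), (-12.3, 1.5), (-13.0, 1.2), (-13.7, 5.1)] 22.6333 [2.46745723e-04 2.47267273e-05 1.92241833e-05]
```

The stop is clear at tip x of about -13.5 mm, with 5.1 N on it. That is close to the position I predicted. I'll hold while monitoring the force.

```bash
python3 - <<'E'
from h import *
b=float(np.load("b.npy")); x=float(np.load("x.npy")); t0=arm.read_clock(); log=[]
while arm.read_clock()-t0<1.4:
    f=fx(8,.02)-b; log.append(round(f,1))
    if f<4.3 or f>7:
        x+=-.0002 if f<4.3 else .0003; arm.move_linear(tcp_for_tip(x,-.002,.046),max_speed=.02)
print(log,arm.read_clock(),x)
# back off behind lever, then look
x+=.020
arm.move_linear(tcp_for_tip(x,-.002,.046),max_speed=.05)
print(fx()-b)
arm.move_linear(tcp_for_tip(x,-.002,.18),max_speed=.12)
arm.move_linear(tcp_for_tip(-.03,-.002,.19),max_speed=.12)
print(arm.read_clock(),arm.read_finger_gap())
c=arm.capture("scene"); cv2.imwrite("pics/s2.png",crop(c,190,60,130,160,3.5)); pickle.dump(c,open("scene2.pkl","wb"))
# check for rod tilt by leg position vs model is done visually
im=crop(c,190,60,130,160,3.5); draw(im,c,190,60,3.5,fr(UC,UY,[[-.03,-.002,.19],[-.03,-.002,.288]])); cv2.imwrite("pics/s2.png",im)
E
```

```text
[5.4, 5.1, 5.1, 5.3, 5.4, 5.2, 5.5, 5.4, 5.4, 5.3, 5.5] 24.1 -0.013700000000000007
0.34897692765781024
26.4833 0.014598374183082824
```

View pics/s2.png

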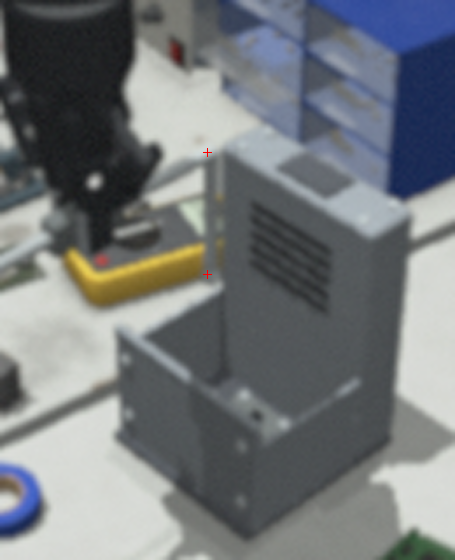

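The held force was 5.1–5.5 N for 1.4 s. The leg runs straight from (212,157) to (212,280) with no tilt, and the lever is now hidden behind the guard, as it should be when home. Now I'll return the rod.

```bash
python3 - <<'E'
from h import *
R=tool(RY)
arm.movep((*RG,.255),R); arm.pause(.2); f0=arm.read_force()
arm.move_linear((*RG,.125),max_speed=.12)
z=.125
while z>.1065:
    z-=.003 if z>.113 else .0015
    z=max(z,.1063); arm.move_linear((*RG,z),max_speed=.04); arm.pause(.05); d=arm.read_force()-f0
    if np.linalg.norm(d)>6: break
print(z,d,arm.read_clock())
arm.move_gripper(.022); arm.pause(.2); arm.move_gripper(.05)
arm.move_linear((*RG,.22),max_speed=.12)
arm.movep((.213,.534,.231),np.array(tool(-.38)))
print(arm.read_clock())
t=arm.capture("top");s=arm.capture("scene")
r=[crop(t,168,100,100,120,4),crop(t,330,165,75,120,4)]
G=fr(RG,RY,[[a,b,.137] for a in(-.028,.028) for b in(.008,-.008)]+[[.105,0,.13],[-.085,0,.13],[.105,0,.027]])
draw(r[1],t,330,165,4,G,(0,255,0))
cv2.imwrite("pics/f.png",np.hstack(r))
E
```

```text
0.1063 [ 0.55897783 -2.41450785  8.47285615] 31.8917
36.2667
```

View pics/f.png

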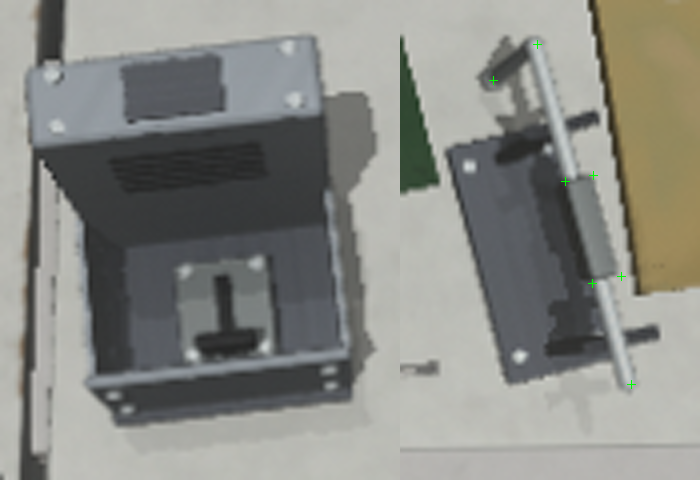

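The lever is at the guard end, at (227,342), and the rod lies in both notches exactly as before, with the bend at (537,42) and the tail at (630,386). I'll hand the job in.

```bash
python3 -c "
from rig import arm
print(arm.sign_off())"
```

```text
the job is handed in; nothing more can be done
None
```

The job is handed in at about 36 s of the 58 s limit: the lever was drawn home and held against its stop at about 5.3 N for 1.4 s, and the final top view shows it still home and the rod back in its rack as it was; the measured forces showed no knock on the guard, and I did not re-measure the tape roll, relay and transformer.

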